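Plug the blow-off nozzle into the bench air outlet

TASK

Take the blue air nozzle out of the wooden rack and push it upright into the air outlet with the blue collar, past the grip inside and fully home. Then, still holding it, tug it upward until the blue collar lifts with it for a moment, which proves that it has latched, and let go, leaving it standing latched in the outlet. Be gentle: do not press on the stop inside with more than about 30 N, do not wrench the nozzle sideways or yank it, and leave everything else where it is.

Things in the scene. Friction and masses are not known exactly. Their poses are not given: they have to be found in the camera images.
- nozzle_grip (a point): Blue air nozzle, loose, about 120 g, 110 mm tall, round all along, standing upright in the wooden rack. This point is on its axis in the middle of the blue grip (22 mm diameter, 46 mm tall), 73 mm above its foot and 37 mm below its top; z points from foot to tip.
- nozzle_foot (a point): Centre of the underside of the blue nozzle's foot. From the foot up: nose cone widening from 8 to 16 mm diameter over 6 mm, 16 mm land to 14.5 mm, latch groove (10 mm diameter) from 14.5 to 21 mm, 16 mm stem to 50 mm, blue grip to 96 mm, thin brass tip to 110 mm.
- rack: Wooden rack block, fixed, 70 x 190 x 40 mm, origin under its centre. Three 18 mm square holes, 30 mm deep (floor 10 mm above the table), at y = -60, 0, +60 mm on its centre line, with a nozzle in each; which is where varies. x points across the row: closing the fingers along it keeps clear of the neighbours.
- nozzle_red_grip (a point): Red nozzle of the same shape, in the rack; not to be disturbed. Point in the middle of its grip, as on the blue one.
- nozzle_yellow_grip (a point): Yellow nozzle of the same shape, in the rack; not to be disturbed. Point in the middle of its grip.
- outlet_mouth (a point): Centre of the open mouth of the outlet with the blue collar, at the collar's rim as it rests, 80 mm above the table; z up; it does not move with the collar. Bore upright, 17.6 mm diameter. Unseen inside: a stop 27 to 43 mm below the rim, and two spring teeth 17.5 mm above the stop; how deep differs from start to start and must be felt.
- outlet: That outlet, fixed to the table: 70 mm square aluminium foot 30 mm high, brass body, blue collar (29 mm diameter). Origin under its centre. Its teeth resist the nose with some 5 to 12 N, ease as they ride the land and click into the groove; then the foot meets the stop and the force rises steeply: home. 15 to 20 N at the stop is harmless, over 30 N too much.
- collar (a joint): How far the blue collar has lifted, m: 0 at rest, 0.004 at its rigid upper limit. Sprung down; it lifts when a latched nozzle is pulled up. A home nozzle has about 1.5 mm of free play upward, then the collar starts to lift at about 6 N, is 2 mm up at 9 N (a good tug, held for a moment) and at its limit at 12 N. A latched nozzle does not come out.
- outlet_plugged: The neighbouring outlet with a black collar, closed by a black blanking plug, fixed, 70 mm square, 102 mm tall overall; not for use. Origin at the centre of its underside.
- brush: Wooden brush with black bristles, 140 x 50 x 44 mm, bystander; origin under its centre.
- awl: Awl with wooden handle, 140 mm long, lying, bystander; origin under the handle's front end.
- dye_jar: Jar of blue dye, 64 mm diameter, 85 mm tall, bystander; origin under its centre.

How it is judged:
By the outcome, as a careful person would: the job done as asked, in the order asked, and still so for the second after the job is handed in, with the robot touching nothing.
It also fails if it takes over 72 s, if anything falls off the work surface, if the arm or the gripper's body presses on something with over 40 N, if the wrist force passes 120 N, or if a joint passes its speed limit or range.

ROBOT

A 6-joint arm with a two-finger parallel gripper is mounted at the origin on the work surface. World frame = base frame: x ahead of the robot, y to its left, z up, the work surface at z = 0. Lengths are in m, angles in degrees, forces in N, time in s.
With the tool pointing down it reaches from about 0.275 to 0.875 m from the base axis. Payload 12.5 kg.
Tool frame: the origin (TCP) lies at the very end of the fingers, on their centre line; the grasp point (between the pads) lies 19 mm behind it (robot.grasp_offset is the distance from the TCP to the grasp point, in m); x points along the fingers, z is the direction in which the jaws open and shut, and the axes are right-handed (so a half turn about x gives the same grasp; the last joint's range is limited). The gripper opens to 85 mm and grips with 20 to 120 N. Pads are 22 mm wide; open, the fingers measure 114 mm over their backs; the gripper's body (76 mm by 85 mm) begins 54 mm behind the grasp point. The pads swing forward as they close: fully open they stand 13 mm farther back than shut.
Start: joints at [-77.785, 20.094, 94.641, -0, 65.266, -4.847], TCP at [0.161, -0.526, 0.231] pointing down, gripper open.
Joint ranges: [-157.81, 157.81], [-45, 120.19], [0.68, 151.7], [-89.99, 269.99], [4.06, 180], [-164.3, 164.3]. Speed limits (degrees/s): [127.2, 127.2, 159.86, 180, 180, 180].

INTERFACE

Orientations are given as a 3x3 rotation matrix whose columns are the frame's x, y, z axes.
In Python, from plant import robot gives the robot as it stands.
- The arm moves only by the tool carry_out, never from a script. Its arguments are lists of equal length, an entry for each row: "gripper": the opening in per cent of the stroke, from 0 (shut) to 100 (fully open); "offset": the shift along the world's x, y, z in mm, a list of three; "spin": the turn about the world's z in rad. In form: {"gripper": [gripper, ...], "offset": [[dx, dy, dz], ...], "spin": [spin, ...]}. A call has 1 to 12 rows; each row shifts and turns the commanded pose from where the row before left it; what a row does not reach is not made up. A row lasts 1/12 s, in which the tool goes at most 41.7 mm and 7.16 degrees, less where a joint would pass 70% of its speed; a pose out of reach is approached as far as the arm can. A call is refused whole if a number of a shift passes 41.7 or a number of a turn 0.125, either way. A call with a gripper value outside its range is refused whole. The fingers move at their own pace and stop on an object; the grip force is fixed at half the most. Time passes only in rows, so rows that do not move let the fingers close. It gives the time, the measured TCP pose, the force and the opening at its end, in the units of the state.
- robot.read_state(): the state, without advancing time (a new reading comes with each control period).
- robot.grab_frame(name): name is "scene" or "top"; returns the picture (420x560x3 uint8, red, green, blue); there is no depth.
- robot.camera_info(name): a dict with "vfov" (degrees; the focal length in pixels is half the picture's height over the tangent of half this angle, whatever the lens; pixels are square), "cx", "cy" (the principal point, pixels), "extrinsics" (4x4, takes a point from camera to world coordinates). Camera axes: x right, y up, looking along -z (the intrinsics and any distortion apply to the point x, -y, -z); pixel columns grow to the right and rows downward; lengths in m; the calibration is good to about 2 mm. A picture is of the moment at which its call begins. camera_info takes no time and is no camera call.
- robot.finish_job(): hands the job in, once; it reports no verdict.
Trained networks look in the newest picture that a camera, given by its name, has taken for a name from the list of things; names that differ only in an ending like _2 or _b are one class to them, and where a whole thing is asked for, a point or a joint stands for the part that bears it (a point fixed in the world has none). Each returns a list of dicts, best first, with "score" (0 to 1); they miss things now and then, are a little off and sometimes report something else, mostly with a low value. They report only what shows in the picture. A call takes as long as a camera call.
- robot.spot_in(label, camera): "box" ([left, top, right, bottom] in pixels, round what is visible of it).
- robot.place_of(label, camera): "pixel" ([column, row] in pixels: a listed point, or the origin of a listed thing).
The state is a dict: "time_s": time; "joint_positions": joint angles; "joint_vel": joint speeds; "tau": joint torques, N m; "tool_pos": TCP position; "tcp_rot": TCP orientation; "contact_force": force on the tool from outside, world axes, zero at the start; "torque": the same for the moment, N m; "opening": opening from 0.0 (shut) to 1.0 (fully open).
Only numpy, scipy, OpenCV 4.12 (cv2) and the standard library are available. Lean on these libraries where they do the work, as an engineer would, in place of code of your own. Each camera call takes 0.05 s, during which the arm holds its last target. There are 200 camera calls.

## Working session

There is one attempt and no reset: what is moved stays moved. The work goes in short steps, Python scripts to look and compute and a tool call to move; the robot and the scene stay as the last step left them, time stands still between calls to the robot, and variables do not carry over. Pictures are saved under pics/ and viewed, about 8 in all and at most 12, crops included, and the job is handed in when it is done.

Besides the shell and the picture viewer there is one more tool, called after "Request:" as a command line: name --pt "numbers of a row" for each row, then --argument value for the rest. carry_out: Moves the arm, as the interface text tells. Its arguments: {"type":"object","properties":{"gripper":{"type":"array","items":{"type":"number"}},"offset":{"type":"array","items":{"type":"array","items":{"type":"number"}}},"spin":{"type":"array","items":{"type":"number"}}},"required":["gripper","offset","spin"]}

```bash
mkdir -p pics; cat > h.py <<'E'
import numpy as np, cv2
from plant import robot
def ray(cam,px):
    i=robot.camera_info(cam);E=np.array(i["extrinsics"]);f=210/np.tan(np.radians(i["vfov"])/2)
    d=np.array([(px[0]-i["cx"])/f,-(px[1]-i["cy"])/f,-1.]);return E[:3,3],E[:3,:3]@d
def atz(cam,px,z):
    o,d=ray(cam,px);return o+d*(z-o[2])/d[2]
def tri(a,b):
    (o1,d1),(o2,d2)=ray("scene",a),ray("top",b);d1=d1/np.linalg.norm(d1);d2=d2/np.linalg.norm(d2)
    s=np.linalg.lstsq(np.c_[d1,-d2],o2-o1,rcond=None)[0];p,q=o1+s[0]*d1,o2+s[1]*d2
    return (p+q)/2,np.linalg.norm(p-q)
E
python3 - <<'E'
from h import *
for c in("scene","top"):
    print(robot.camera_info(c)); cv2.imwrite(f"pics/{c}0.png",robot.grab_frame(c)[:,:,::-1])
Z={"nozzle_grip":.083,"nozzle_red_grip":.083,"nozzle_yellow_grip":.083,"rack":0,"outlet_mouth":.08,"outlet":0,"outlet_plugged":0,"nozzle_foot":.01,"dye_jar":0,"brush":0}
for n,z in Z.items():
    for c in("scene","top"):
        for r in robot.place_of(n,c)[:2]: print(n,c,round(r["score"],2),np.round(r["pixel"],1),atz(c,r["pixel"],z).round(4))
print(robot.read_state())
E
```

```text
{'vfov': 56.374208487304784, 'cx': 277.3738850308183, 'cy': 213.72958653298062, 'extrinsics': array([[-0.127052  , -0.78453364,  0.6069306 ,  1.06789126],
       [ 0.99184505, -0.09428063,  0.08575869,  0.02759972],
       [-0.01005878,  0.61287693,  0.79011436,  0.66286462],
       [ 0.        ,  0.        ,  0.        ,  1.        ]])}
{'vfov': 51.70128845455121, 'cx': 281.27899491525045, 'cy': 211.83681810154403, 'extrinsics': array([[ 0.048964  ,  0.97363312, -0.22280279,  0.4524995 ],
       [-0.99878058,  0.04913972, -0.00475863, -0.03986341],
       [ 0.00631531,  0.2227641 ,  0.97485192,  0.84956443],
       [ 0.        ,  0.        ,  0.        ,  1.        ]])}
nozzle_grip scene 0.82 [199.3 172.1] [ 0.5346 -0.2077  0.083 ]
nozzle_grip scene 0.45 [154.7 255.6] [ 0.7391 -0.2351  0.083 ]
nozzle_grip top 0.49 [377.2 271.3] [ 0.5289 -0.2101  0.083 ]
nozzle_red_grip scene 0.64 [170.9 172. ] [ 0.5412 -0.2657  0.083 ]
nozzle_red_grip top 0.68 [399.7 192. ] [ 0.676  -0.2515  0.083 ]
nozzle_red_grip top 0.52 [407.8 264.1] [ 0.5443 -0.2643  0.083 ]
nozzle_yellow_grip scene 0.69 [225.8
[... 1300 characters left out ...]
+01, -3.70960383e-04,
        6.52652459e+01, -4.84809284e+00]), 'joint_vel': array([-0.00807653,  0.04576538,  0.01251844,  0.05576867, -0.02762218,
        0.01674273]), 'tau': array([ 2.41020998e-04, -5.06024730e+01, -2.91644508e+01, -5.62163564e-05,
        5.57098119e-04,  1.94060516e-05]), 'tool_pos': array([ 0.16140871, -0.52576437,  0.23128841]), 'tcp_rot': array([[-7.01032889e-06,  9.55973674e-01,  2.93452441e-01],
       [ 4.58919574e-06,  2.93452441e-01, -9.55973674e-01],
       [-1.00000000e+00, -5.35497917e-06, -6.44434844e-06]]), 'contact_force': array([-0.07058726,  0.03660799, -0.07788949]), 'torque': array([0.0120799 , 0.04360433, 0.0272763 ]), 'opening': 0.9989638218838026}
```

View pics/scene0.png

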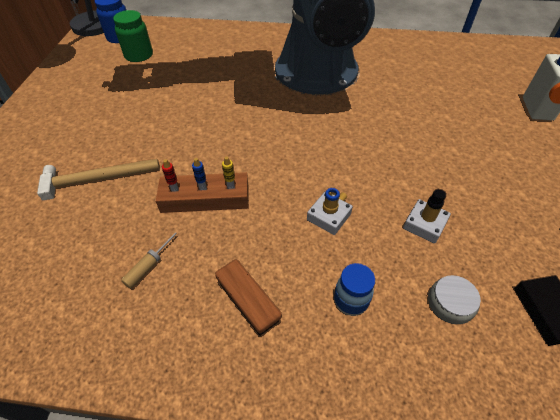

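View pics/top0.png

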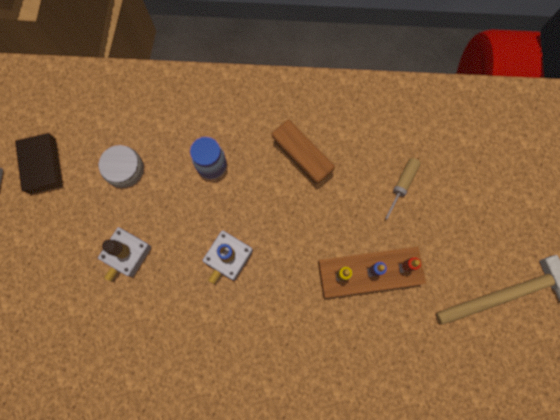

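The blue nozzle is in the middle of the rack (scene 199,172; top 379,269). The open blue-collar outlet is at scene 332,195 and top 225,252. Next I'll refine these with colour segmentation and enlarged crops.

```bash
python3 - <<'E'
from h import *
S=cv2.imread("pics/scene0.png");T=cv2.imread("pics/top0.png")
def crop(I,c,r,w,h,k):return cv2.resize(I[r:r+h,c:c+w],None,fx=k,fy=k,interpolation=cv2.INTER_CUBIC)
a=np.hstack([crop(S,150,150,105,65,4)[:260,:400],crop(S,305,180,50,32,8)[:260,:400]])
b=np.hstack([crop(T,315,240,115,65,4)[:260,:400] ,crop(T,205,235,50,33,8)[:260,:400]])
cv2.imwrite("pics/crops.png",np.vstack([a,b]))
def blue(I,x0,y0,x1,y1):
    h=cv2.cvtColor(I,cv2.COLOR_BGR2HSV);m=cv2.inRange(h,(100,110,40),(130,255,255));M=np.zeros_like(m);M[y0:y1,x0:x1]=m[y0:y1,x0:x1];return M
for n,I,b in(("scene",S,(185,150,215,195)),("scene",S,(315,180,350,215)),("top",T,(365,255,395,290)),("top",T,(210,235,245,270))):
    M=blue(I,*b);p=cv2.findNonZero(M)[:,0];print(n,len(p),p.min(0),p.max(0),p.mean(0).round(2), [ [int(y),int(p[p[:,1]==y,0].min()),int(p[p[:,1]==y,0].max())] for y in np.unique(p[:,1])])
h=cv2.cvtColor(T,cv2.COLOR_BGR2HSV);print(T[252:256,330:334].tolist(),T[245,330].tolist())
def proj(cam,P):
    i=robot.camera_info(cam);E=np.array(i["extrinsics"]);f=210/np.tan(np.radians(i["vfov"])/2);q=E[:3,:3].T@(np.array(P)-E[:3,3]);return np.round([i["cx"]-f*q[0]/q[2],i["cy"]+f*q[1]/q[2]],1)
for P in((.555,.0655,.08),(.555,.0655,.03),(.531,-.209,.06),(.531,-.209,.106),(.531,-.209,.12)):print(P,proj("scene",P),proj("top",P))
E
```

```text
Traceback (most recent call last):
ValueError: all the input array dimensions except for the concatenation axis must match exactly, but along dimension 0, the array at index 0 has size 260 and the array at index 1 has size 256
```

```bash
python3 - <<'E'
from h import *
S=cv2.imread("pics/scene0.png");T=cv2.imread("pics/top0.png")
def crop(I,c,r,w,h,k):return cv2.resize(I[r:r+h,c:c+w],(400,260),interpolation=cv2.INTER_CUBIC)
a=np.hstack([crop(S,152,150,100,65,4),crop(S,308,180,50,32.5.__ceil__(),8)])
b=np.hstack([crop(T,320,240,100,65,4),crop(T,205,235,50,33,8)])
cv2.imwrite("pics/crops.png",np.vstack([a,b]))
def blue(I,x0,y0,x1,y1):
    h=cv2.cvtColor(I,cv2.COLOR_BGR2HSV);m=cv2.inRange(h,(100,110,40),(130,255,255));M=np.zeros_like(m);M[y0:y1,x0:x1]=m[y0:y1,x0:x1];return M
for n,I,b in(("scene",S,(185,150,215,195)),("scene",S,(315,180,350,215)),("top",T,(365,255,395,290)),("top",T,(210,235,245,270))):
    M=blue(I,*b);p=cv2.findNonZero(M)[:,0];print(n,len(p),p.min(0),p.max(0),p.mean(0).round(2), [ [int(y),int(p[p[:,1]==y,0].min()),int(p[p[:,1]==y,0].max())] for y in np.unique(p[:,1])])
def proj(cam,P):
    i=robot.camera_info(cam);E=np.array(i["extrinsics"]);f=210/np.tan(np.radians(i["vfov"])/2);q=E[:3,:3].T@(np.array(P)-E[:3,3]);return np.round([i["cx"]-f*q[0]/q[2],i["cy"]+f*q[1]/q[2]],1)
for P in((.555,.0655,.08),(.555,.0655,.03),(.531,-.209,.06),(.531,-.209,.106),(.531,-.209,.12)):print(P,proj("scene",P),proj("top",P))
E
```

```text
scene 126 [192 162] [204 182] [198.53 172.53] [[162, 200, 201], [163, 193, 201], [164, 192, 201], [165, 192, 202], [166, 193, 202], [167, 193, 202], [168, 193, 202], [169, 193, 201], [170, 195, 202], [171, 194, 201], [172, 195, 203], [173, 194, 203], [174, 195, 203], [175, 195, 203], [176, 195, 202], [177, 197, 201], [178, 197, 202], [179, 197, 204], [180, 196, 204], [181, 197, 204], [182, 197, 203]]
scene 119 [325 188] [339 200] [331.82 193.95] [[188, 329, 334], [189, 328, 336], [190, 327, 337], [191, 326, 338], [192, 326, 338], [193, 325, 338], [194, 325, 339], [195, 325, 338], [196, 326, 338], [197, 326, 337], [198, 327, 337], [199, 328, 336], [200, 331, 333]]
top 39 [374 263] [384 273] [377.46 269.  ] [[263, 378, 381], [264, 376, 377], [265, 375, 376], [266, 374, 376], [267, 374, 375], [268, 374, 375], [269, 374, 376], [270, 374, 376], [271, 375, 384], [272, 376, 383], [273, 377, 381]]
top 65 [218 245] [231 258] [224.72 251.42] [[245, 221, 227], [246, 220, 228], [247, 219, 229], [248, 218, 230], [249, 218, 230], [250, 218, 231], [251, 218, 231], [252, 218, 231], [253, 218, 230], [254, 219, 230], [255, 219, 229], [256, 220, 228], [257, 221, 227], [258, 223, 224]]
(0.555, 0.0655, 0.08) [332.8 192.5] [222.4 249.1]
(0.555, 0.0655, 0.03) [330.3 208.4] [225.7 252.7]
(0.531, -0.209, 0.06) [201.  178.5] [373.8 271.2]
(0.531, -0.209, 0.106) [197.2 162.8] [379.5 268.8]
(0.531, -0.209, 0.12) [196.  157.7] [381.4 268. ]
```

View pics/crops.png

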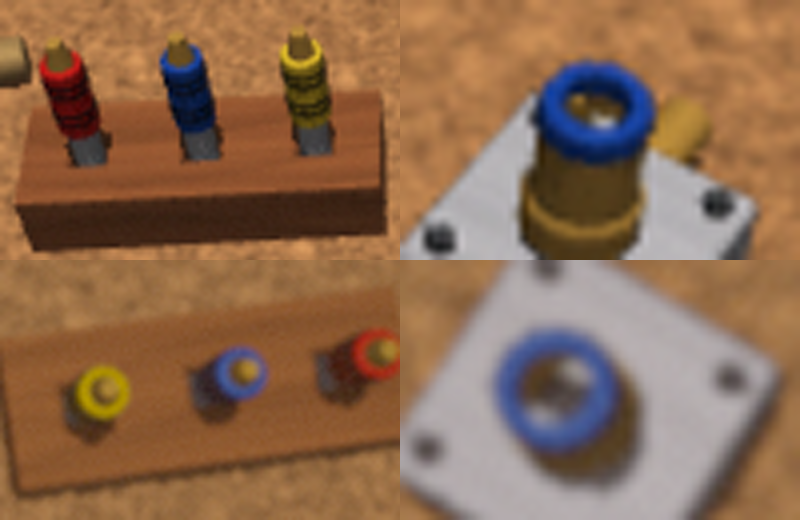

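```bash
python3 - <<'E'
from h import *
for n,a,b,z in(("mouth",(332,193),(224.4,251.2),.08),("blue top",(197.2,164.8),(379.6,268.2),.106),("red top",(167.2,166),(413,262),.106),("yel top",(227.2,163.5),(344.9,273.7),.106)):
    print(n,tri(a,b),atz("scene",a,z).round(4),atz("top",b,z).round(4))
# rack top edge corners in top image
for p in((319.5,259),(324.5,297.5),(421,248),(425.5,286)):print(p,atz("top",p,.04).round(4))
for p in((160,175),(247,173)):print("scene",p,atz("scene",p,.04).round(4))
E
```

```text
mouth (array([0.5519897 , 0.06337976, 0.07476938]), np.float64(0.002073544249626717)) [0.5564 0.0641 0.08  ] [0.5514 0.0616 0.08  ]
blue top (array([ 0.53247562, -0.20974068,  0.10173233]), np.float64(0.0007361777010421779)) [ 0.5366 -0.2076  0.106 ] [ 0.5321 -0.2091  0.106 ]
red top (array([ 0.54572051, -0.26693012,  0.10477102]), np.float64(2.4449771387498246e-05)) [ 0.5469 -0.2663  0.106 ] [ 0.5456 -0.2665  0.106 ]
yel top (array([ 0.52030012, -0.15065237,  0.10018981]), np.float64(0.0002600379927142216)) [ 0.526  -0.1487  0.106 ] [ 0.5198 -0.1499  0.106 ]
(319.5, 259) [ 0.5507 -0.1117  0.04  ]
(324.5, 297.5) [ 0.4805 -0.123   0.04  ]
(421, 248) [ 0.581  -0.3022  0.04  ]
(425.5, 286) [ 0.5106 -0.3089  0.04  ]
scene (160, 175) [ 0.5137 -0.3086  0.04  ]
scene (247, 173) [ 0.4854 -0.1204  0.04  ]
```

Request:
carry_out --gripper '[100,100,100,100,100,100,100,100,100,100,100,100]' --pt "10 8 0" --pt "20 17 0" --pt "25 22 0" --pt "28 24 0" --pt "28 24 0" --pt "28 24 0" --pt "28 24 0" --pt "28 24 0" --pt "28 24 0" --pt "28 24 0" --pt "28 24 0" --pt "28 24 0" --spin '[0.03,0.06,0.08,0.09,0.1,0.1,0.1,0.1,0.1,0.1,0.1,0.1]'

```text
time_s: 2.1
tool_pos: [0.4697, -0.2605, 0.2314]
tcp_rot: [[0.0, 0.205, 0.979], [-0.0, 0.979, -0.205], [-1.0, 0.0, 0.0]]
contact_force: [-0.8, 0.0, -0.6]
opening: 1.0
```

Request:
carry_out --gripper '[100,100,100,100,100,100,60,60,60,60,60,60]' --pt "20 16 0" --pt "20 16 -10" --pt "15 12 -20" --pt "8.5 7.5 -25" --pt "0 0 -25" --pt "0 0 -25" --pt "0 0 -20" --pt "0 0 -15" --pt "0 0 -12" --pt "0 0 -8" --pt "0 0 -5" --pt "0 0 0" --spin '[0.1,0.1,0.1,0.068,0,0,0,0,0,0,0,0]'

```text
time_s: 3.1
tool_pos: [0.5318, -0.211, 0.0658]
tcp_rot: [[-0.001, -0.155, 0.988], [0.0, 0.988, 0.155], [-1.0, 0.0, -0.001]]
contact_force: [-0.1, 0.1, 0.4]
opening: 0.6
```

```bash
python3 - <<'E'
from h import *
s=robot.read_state();print(s["tool_pos"],s["contact_force"],s["opening"])
a=[]
for c,r,k in(("scene",(140,110,130,110),0),("top",(320,220,130,110),0)):
    I=robot.grab_frame(c)[:,:,::-1];x,y,w,h=r;a.append(cv2.resize(I[y:y+h,x:x+w],(400,338),interpolation=cv2.INTER_CUBIC))
cv2.imwrite("pics/g1.png",np.hstack(a))
E
```

```text
[ 0.53177038 -0.21101851  0.06581868] [-0.12461938  0.06547685  0.41427129] 0.5998842457141533
```

View pics/g1.png

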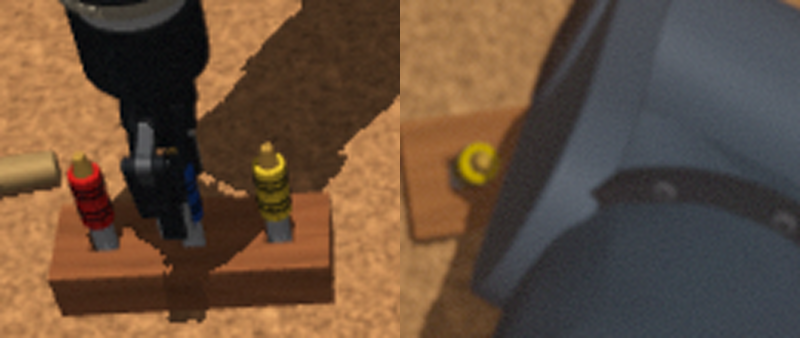

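Request:
carry_out --gripper '[35,32,31,30,30,30]' --pt "0 0 0" --pt "0 0 0" --pt "0 0 0" --pt "0 0 0" --pt "0 0 0" --pt "0 0 0" --spin '[0,0,0,0,0,0]'

```text
time_s: 3.7
tool_pos: [0.5319, -0.2113, 0.0664]
tcp_rot: [[0.0, -0.154, 0.988], [-0.0, 0.988, 0.154], [-1.0, -0.0, 0.0]]
contact_force: [-0.1, 0.1, 0.3]
opening: 0.298
```

Request:
carry_out --gripper '[28,26,24,20,15,10,5,5]' --pt "0 0 0" --pt "0 0 0" --pt "0 0 0" --pt "0 0 0" --pt "0 0 0" --pt "0 0 0" --pt "0 0 0" --pt "0 0 0" --spin '[0,0,0,0,0,0,0,0]'

```text
time_s: 4.37
tool_pos: [0.5321, -0.2113, 0.0665]
tcp_rot: [[0.001, -0.154, 0.988], [-0.0, 0.988, 0.154], [-1.0, -0.0, 0.0]]
contact_force: [0.8, 0.4, 3.5]
opening: 0.244
```

```bash
python3 - <<'E'
from h import *
s=robot.read_state();print(s["tool_pos"],s["contact_force"],s["torque"],s["opening"],s["time_s"])
E
```

```text
[ 0.53210808 -0.21133828  0.06645725] [0.8099029  0.35148898 3.50477785] [ 0.17341193 -0.25326367  0.0604552 ] 0.24352972369048229 4.3667
```

Request:
carry_out --gripper '[5,5,5,5,5,5,5,5,5,5,5,5]' --pt "0 0 1" --pt "0 0 2" --pt "0 0 4" --pt "0 0 5" --pt "0 0 6" --pt "0 0 7" --pt "0 0 8" --pt "0 0 10" --pt "0 0 15" --pt "0 0 20" --pt "0 0 20" --pt "0 0 12" --spin '[0,0,0,0,0,0,0,0,0,0,0,0]'

```text
time_s: 5.37
tool_pos: [0.5323, -0.2116, 0.1791]
tcp_rot: [[0.002, -0.154, 0.988], [-0.001, 0.988, 0.154], [-1.0, -0.001, 0.002]]
contact_force: [-0.4, -0.1, -1.2]
opening: 0.245
```

Request:
carry_out --gripper '[5,5,5,5,5,5,5,5,5,5,5,5]' --pt "0.5 8 0" --pt "1 16 0" --pt "1.5 25 0" --pt "2 30 0" --pt "2.5 32 0" --pt "2.5 32 0" --pt "2.5 32 0" --pt "2 30 0" --pt "2 26 0" --pt "1.5 20 0" --pt "1 13 0" --pt "0.5 7 0" --spin '[0,0,0,0,0,0,0,0,0,0,0,0]'

```text
time_s: 6.37
tool_pos: [0.5509, 0.0614, 0.1756]
tcp_rot: [[-0.001, -0.156, 0.988], [0.0, 0.988, 0.156], [-1.0, 0.0, -0.001]]
contact_force: [0.9, 0.4, -1.1]
opening: 0.241
```

Request:
carry_out --gripper '[5,5,5,5]' --pt "0 0 -10" --pt "0 0 -8" --pt "0 0 -4" --pt "0 0 0" --spin '[0,0,0,0]'

```text
time_s: 6.7
tool_pos: [0.5506, 0.0587, 0.1526]
tcp_rot: [[-0.003, -0.153, 0.988], [-0.0, 0.988, 0.153], [-1.0, 0.0, -0.003]]
contact_force: [-0.6, -0.7, -0.8]
opening: 0.244
```

```bash
python3 - <<'E'
from h import *
s=robot.read_state();print(s["tool_pos"],s["contact_force"],s["torque"],s["opening"],s["time_s"])
a=[]
for c,r in(("scene",(300,135,60,80)),("top",(190,215,60,80))):
    I=robot.grab_frame(c)[:,:,::-1];cv2.imwrite(f"pics/{c}1.png",I);x,y,w,h=r;a.append(cv2.resize(I[y:y+h,x:x+w],(400,533),interpolation=cv2.INTER_CUBIC))
    print(c,robot.place_of("nozzle_foot",c)[:1],robot.place_of("outlet_mouth",c)[:1])
cv2.imwrite("pics/g2.png",np.hstack(a))
E
```

```text
[0.55062311 0.05874717 0.15263173] [-0.60999077 -0.66399635 -0.83220086] [ 0.01205465 -0.01761073 -0.05214746] 0.24389776539418567 6.7
scene [{'pixel': [328.6, 188.6], 'score': 0.43}] [{'pixel': [333.1, 192.3], 'score': 0.65}]
top [] [{'pixel': [367.1, 275.2], 'score': 0.39}]
```

View pics/g2.png

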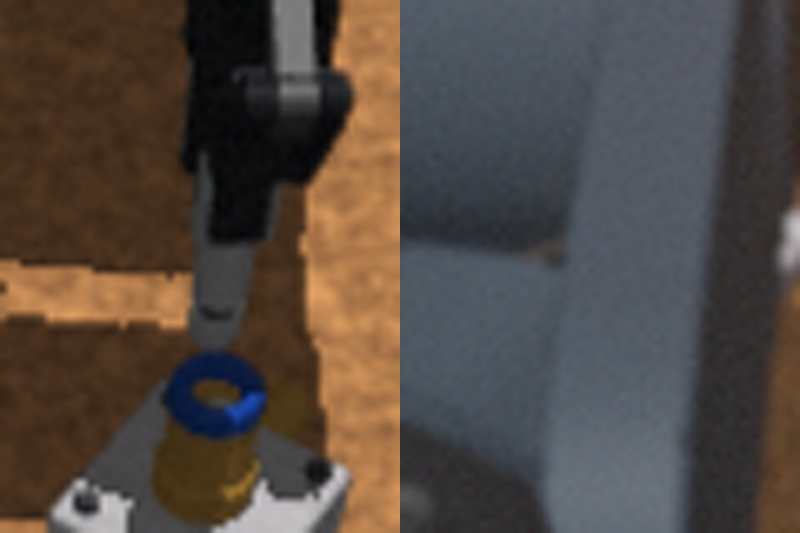

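The view shows the foot (scene about 332,186) hanging about 16 mm over the collar (332.4,193) and slightly off. I'll quantify the offset with model overlays.

```bash
cat >> h.py <<'E'
def proj(cam,P):
    i=robot.camera_info(cam);E=np.array(i["extrinsics"]);f=210/np.tan(np.radians(i["vfov"])/2);q=(np.atleast_2d(P)-E[:3,3])@E[:3,:3];return np.c_[i["cx"]-f*q[:,0]/q[:,2],i["cy"]+f*q[:,1]/q[:,2]]
def circ(x,y,z,r):
    t=np.linspace(0,2*np.pi,60);return np.c_[x+r*np.cos(t),y+r*np.sin(t),z+0*t]
E
python3 - <<'E'
from h import *
I=cv2.imread("pics/scene1.png");k=14;x0,y0,w,h=318,168,28,40
def pic(ov):
    J=cv2.resize(I[y0:y0+h,x0:x0+w],None,fx=k,fy=k,interpolation=cv2.INTER_CUBIC);J=cv2.convertScaleAbs(J,alpha=1.8,beta=15)
    for P,c in ov: cv2.polylines(J,[np.round((proj("scene",P)+.5-[x0,y0])*k).astype(int)],True,c,1,cv2.LINE_AA)
    return J
m=(.5564,.0641)
ov=[(circ(*m,.08,.0145),(0,255,255)),(circ(*m,.08,.0088),(0,255,255))]
f=m;z=.0961
ov+=[(circ(*f,z+a,r),(0,255,0)) for a,r in((0,.004),(.006,.008),(.0145,.008),(.021,.008))]
cv2.imwrite("pics/g3.png",np.hstack([pic([]),pic(ov)]))
E
```

```text
(no output)
```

View pics/g3.png

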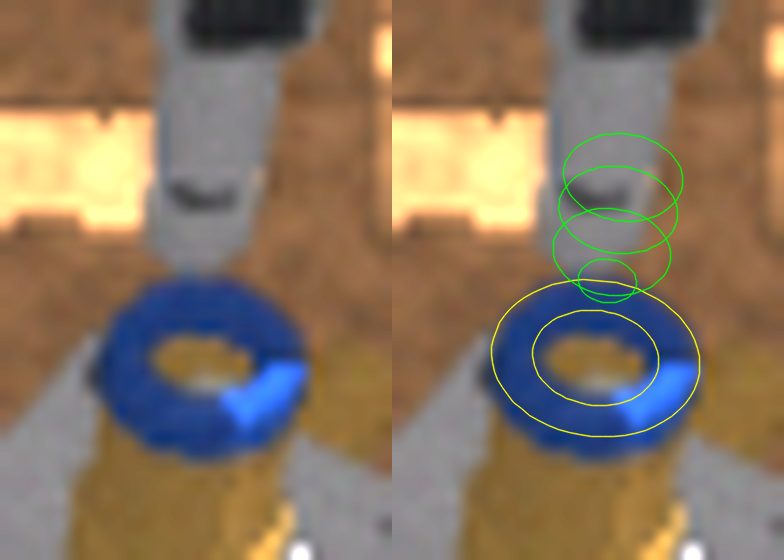

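Request:
carry_out --gripper '[5,5,5,5,5,5]' --pt "1 1 0" --pt "1 1 -2" --pt "1 0.5 -3" --pt "0 0 -3" --pt "0 0 -1" --pt "0 0 0" --spin '[0,0,0,0,0,0]'

```text
time_s: 7.5
tool_pos: [0.5542, 0.0623, 0.1448]
tcp_rot: [[-0.001, -0.154, 0.988], [-0.0, 0.988, 0.154], [-1.0, 0.0, -0.001]]
contact_force: [-0.5, 0.2, -1.9]
opening: 0.241
```

```bash
cat > ov.py <<'E'
from h import *
import sys
s=robot.read_state();print(s["tool_pos"],s["contact_force"],s["torque"],s["opening"],s["time_s"])
I=robot.grab_frame("scene")[:,:,::-1].copy();cv2.imwrite("pics/scene_%s.png"%sys.argv[1],I);k=14;x0,y0,w,h=318,168,28,40
def pic(ov):
    J=cv2.resize(I[y0:y0+h,x0:x0+w],None,fx=k,fy=k,interpolation=cv2.INTER_CUBIC);J=cv2.convertScaleAbs(J,alpha=1.8,beta=15)
    for P,c in ov: cv2.polylines(J,[np.round((proj("scene",P)+.5-[x0,y0])*k).astype(int)],True,c,1,cv2.LINE_AA)
    return J
m=(.5564,.0638);z=s["tool_pos"][2]-.0565
ov=[(circ(*m,.08,.0145),(0,255,255)),(circ(*m,.08,.0088),(0,255,255))]
ov+=[(circ(*m,z+a,r),(0,255,0)) for a,r in((0,.004),(.006,.008),(.0145,.008),(.021,.008))]
cv2.imwrite("pics/ov_%s.png"%sys.argv[1],np.hstack([pic([]),pic(ov)]))
E
python3 ov.py a
```

```text
[0.55415316 0.06226889 0.14478307] [-0.45267526  0.18703927 -1.8659541 ] [-0.01063612 -0.04471303  0.00890185] 0.24108880054759624 7.5
```

View pics/ov_a.png

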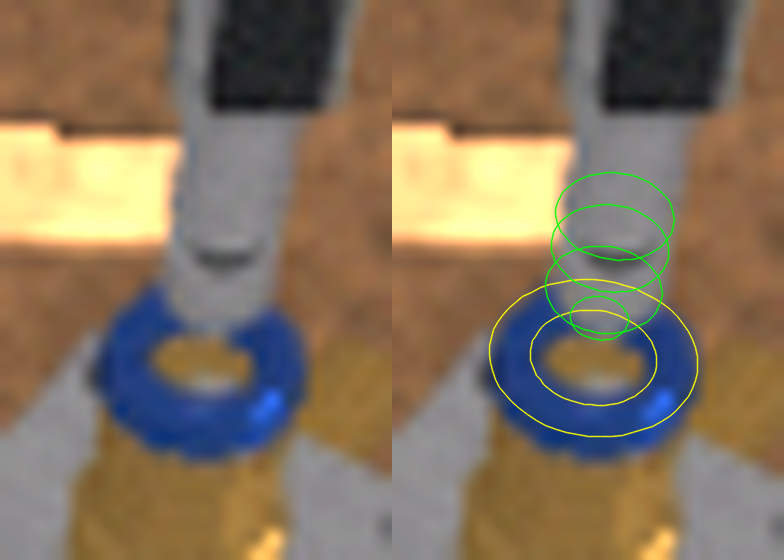

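The foot is now nearly centred, about 1.2 mm short in x and 0.8 mm over in y. I'll correct that and descend slowly.

Request:
carry_out --gripper '[5,5,5,5,5,5,5,5,5,5]' --pt "0.6 -0.4 0" --pt "0.6 -0.4 -1" --pt "0 0 -2" --pt "0 0 -2" --pt "0 0 -2" --pt "0 0 -2" --pt "0 0 -1.5" --pt "0 0 -1" --pt "0 0 -1" --pt "0 0 0" --spin '[0,0,0,0,0,0,0,0,0,0]'

```text
time_s: 8.38
tool_pos: [0.5555, 0.0615, 0.1329]
tcp_rot: [[-0.0, -0.154, 0.988], [0.0, 0.988, 0.154], [-1.0, 0.0, -0.0]]
contact_force: [-1.8, 0.5, 2.1]
opening: 0.24
```

```bash
python3 ov.py b
```

```text
[0.55549968 0.06149679 0.13287504] [-1.8388437   0.54816101  2.12204532] [ 0.10910028  0.42729588 -0.06548462] 0.23977840948611456 8.3833
```

View pics/ov_b.png

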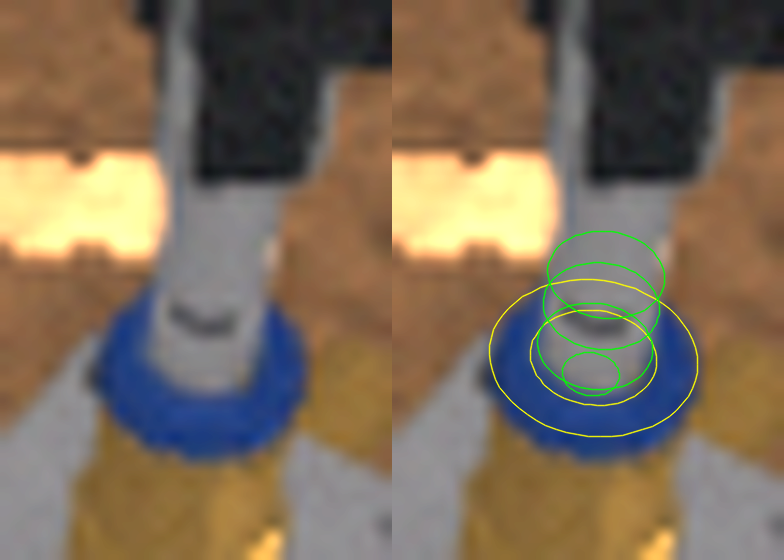

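The cone touches the rim with a push towards -x and slightly +y, so I'll shift that way by about 2.3 mm.

Request:
carry_out --gripper '[5,5,5,5,5]' --pt "-0.8 0.3 0" --pt "-0.8 0.2 0" --pt "-0.7 0.2 0" --pt "0 0 -0.5" --pt "0 0 0" --spin '[0,0,0,0,0]'

```text
time_s: 8.85
tool_pos: [0.5532, 0.0621, 0.1322]
tcp_rot: [[-0.0, -0.154, 0.988], [0.0, 0.988, 0.154], [-1.0, 0.0, -0.0]]
contact_force: [-0.3, 0.1, -2.1]
opening: 0.244
```

Request:
carry_out --gripper '[5,5,5]' --pt "0 0 -0.8" --pt "0 0 -0.8" --pt "0 0 0" --spin '[0,0,0]'

```text
time_s: 9.1
tool_pos: [0.5532, 0.0621, 0.1305]
tcp_rot: [[-0.0, -0.154, 0.988], [-0.0, 0.988, 0.154], [-1.0, 0.0, -0.0]]
contact_force: [-0.1, -0.7, -1.2]
opening: 0.243
```

Request:
carry_out --gripper '[5,5,5,5]' --pt "0 0 -0.7" --pt "0 0 -0.7" --pt "0 0 -0.6" --pt "0 0 0" --spin '[0,0,0,0]'

```text
time_s: 9.43
tool_pos: [0.5529, 0.0621, 0.1284]
tcp_rot: [[-0.001, -0.154, 0.988], [-0.0, 0.988, 0.154], [-1.0, 0.0, -0.001]]
contact_force: [-1.6, 0.2, -0.0]
opening: 0.244
```

```bash
python3 - <<'E'
from h import *
s=robot.read_state();print(s["tool_pos"],s["contact_force"],s["torque"])
E
```

```text
[0.55292809 0.06212416 0.12841146] [-1.61868422  0.17631639 -0.00327021] [6.41299887e-02 4.62001368e-01 4.52765688e-04]
```

Request:
carry_out --gripper '[5,5,5,5,5]' --pt "-0.4 0 0" --pt "-0.3 0 0" --pt "0 0 -0.6" --pt "0 0 -0.6" --pt "0 0 0" --spin '[0,0,0,0,0]'

```text
time_s: 9.85
tool_pos: [0.5526, 0.0621, 0.1274]
tcp_rot: [[0.0, -0.154, 0.988], [-0.0, 0.988, 0.154], [-1.0, -0.0, 0.0]]
contact_force: [-0.5, -0.3, -1.2]
opening: 0.241
```

Request:
carry_out --gripper '[5,5,5,5]' --pt "0 0 -0.7" --pt "0 0 -0.7" --pt "0 0 -0.6" --pt "0 0 0" --spin '[0,0,0,0]'

```text
time_s: 10.18
tool_pos: [0.5526, 0.0621, 0.1253]
tcp_rot: [[-0.0, -0.154, 0.988], [-0.0, 0.988, 0.154], [-1.0, -0.0, -0.0]]
contact_force: [-0.5, -0.2, -1.2]
opening: 0.242
```

Request:
carry_out --gripper '[5,5,5,5,5]' --pt "0 0 -1" --pt "0 0 -1" --pt "0 0 -1" --pt "0 0 -1" --pt "0 0 0" --spin '[0,0,0,0,0]'

```text
time_s: 10.6
tool_pos: [0.5525, 0.0621, 0.1213]
tcp_rot: [[-0.0, -0.154, 0.988], [-0.0, 0.988, 0.154], [-1.0, 0.0, -0.0]]
contact_force: [-0.1, 0.4, -1.7]
opening: 0.241
```

Request:
carry_out --gripper '[5,5,5,5,5]' --pt "0 0 -1" --pt "0 0 -1" --pt "0 0 -1" --pt "0 0 -1" --pt "0 0 0" --spin '[0,0,0,0,0]'

```text
time_s: 11.02
tool_pos: [0.5527, 0.0622, 0.1176]
tcp_rot: [[0.0, -0.154, 0.988], [0.0, 0.988, 0.154], [-1.0, 0.0, 0.0]]
contact_force: [-0.4, 0.3, 1.3]
opening: 0.244
```

Request:
carry_out --gripper '[5,5,5,5,5]' --pt "0 0 -1" --pt "0 0 -1" --pt "0 0 -1" --pt "0 0 -1" --pt "0 0 0" --spin '[0,0,0,0,0]'

```text
time_s: 11.43
tool_pos: [0.5529, 0.0622, 0.1139]
tcp_rot: [[0.001, -0.154, 0.988], [0.0, 0.988, 0.154], [-1.0, 0.0, 0.001]]
contact_force: [-0.3, 1.1, 1.4]
opening: 0.24
```

Request:
carry_out --gripper '[5,5,5,5]' --pt "0 0 -0.7" --pt "0 0 -0.7" --pt "0 0 -0.6" --pt "0 0 0" --spin '[0,0,0,0]'

```text
time_s: 11.77
tool_pos: [0.5526, 0.0621, 0.1112]
tcp_rot: [[-0.0, -0.154, 0.988], [0.0, 0.988, 0.154], [-1.0, 0.0, -0.0]]
contact_force: [-0.3, 1.3, -0.0]
opening: 0.241
```

Request:
carry_out --gripper '[5,5,5,5]' --pt "0 0 -0.7" --pt "0 0 -0.7" --pt "0 0 -0.6" --pt "0 0 0" --spin '[0,0,0,0]'

```text
time_s: 12.1
tool_pos: [0.5525, 0.0621, 0.1093]
tcp_rot: [[-0.0, -0.154, 0.988], [-0.0, 0.988, 0.154], [-1.0, -0.0, -0.0]]
contact_force: [0.1, 0.0, -1.2]
opening: 0.24
```

Request:
carry_out --gripper '[5,5,5,5]' --pt "0 0 -0.7" --pt "0 0 -0.7" --pt "0 0 -0.6" --pt "0 0 0" --spin '[0,0,0,0]'

```text
time_s: 12.43
tool_pos: [0.5525, 0.0621, 0.1073]
tcp_rot: [[-0.0, -0.154, 0.988], [0.0, 0.988, 0.154], [-1.0, 0.0, -0.0]]
contact_force: [0.7, 0.2, 0.1]
opening: 0.243
```

Request:
carry_out --gripper '[5,5,5,5]' --pt "0 0 -0.5" --pt "0 0 -0.5" --pt "0 0 -0.5" --pt "0 0 0" --spin '[0,0,0,0]'

```text
time_s: 12.77
tool_pos: [0.5526, 0.0621, 0.1059]
tcp_rot: [[-0.0, -0.154, 0.988], [-0.0, 0.988, 0.154], [-1.0, 0.0, -0.0]]
contact_force: [0.1, 0.4, 1.0]
opening: 0.242
```

Request:
carry_out --gripper '[5,5,5,5]' --pt "0 0 -0.5" --pt "0 0 -0.5" --pt "0 0 -0.5" --pt "0 0 0" --spin '[0,0,0,0]'

```text
time_s: 13.1
tool_pos: [0.5523, 0.0621, 0.1039]
tcp_rot: [[-0.001, -0.154, 0.988], [-0.0, 0.988, 0.154], [-1.0, 0.0, -0.001]]
contact_force: [1.8, -0.4, -6.1]
opening: 0.244
```

```bash
python3 ov.py c
```

```text
[0.55231662 0.06211305 0.10390916] [ 1.79014738 -0.37912227 -6.07280781] [ 0.06086987 -0.52690428  0.00278159] 0.24409215214444363 13.1
```

View pics/ov_c.png

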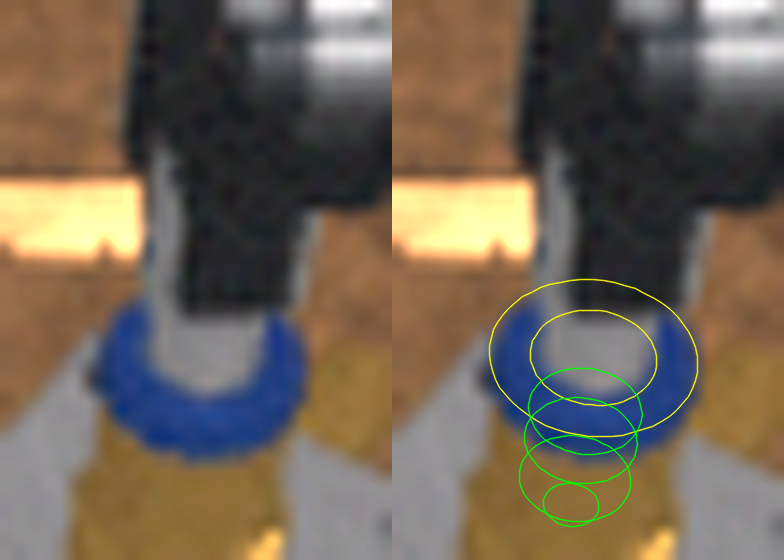

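Request:
carry_out --gripper '[5,5,5]' --pt "0 0 -0.5" --pt "0 0 -0.5" --pt "0 0 0" --spin '[0,0,0]'

```text
time_s: 13.4
tool_pos: [0.5525, 0.0621, 0.1034]
tcp_rot: [[-0.0, -0.154, 0.988], [-0.0, 0.988, 0.154], [-1.0, -0.0, -0.0]]
contact_force: [1.1, 0.4, -1.6]
opening: 0.237
```

Request:
carry_out --gripper '[5,5,5]' --pt "0 0 -0.5" --pt "0 0 -0.3" --pt "0 0 0" --spin '[0,0,0]'

```text
time_s: 13.65
tool_pos: [0.5526, 0.0621, 0.1027]
tcp_rot: [[-0.0, -0.154, 0.988], [0.0, 0.988, 0.154], [-1.0, 0.0, -0.0]]
contact_force: [-0.4, 0.2, -1.4]
opening: 0.243
```

Something like the click has happened, but no stop contact yet, so I'll continue in small steps.

Request:
carry_out --gripper '[5,5,5]' --pt "0 0 -0.4" --pt "0 0 -0.4" --pt "0 0 0" --spin '[0,0,0]'

```text
time_s: 13.9
tool_pos: [0.5527, 0.0621, 0.1021]
tcp_rot: [[0.0, -0.154, 0.988], [0.0, 0.988, 0.154], [-1.0, -0.0, 0.0]]
contact_force: [-0.2, -0.7, 2.8]
opening: 0.243
```

Request:
carry_out --gripper '[5,5,5]' --pt "0 0 -0.4" --pt "0 0 -0.2" --pt "0 0 0" --spin '[0,0,0]'

```text
time_s: 14.15
tool_pos: [0.5528, 0.0621, 0.102]
tcp_rot: [[0.001, -0.154, 0.988], [-0.0, 0.988, 0.154], [-1.0, -0.0, 0.001]]
contact_force: [-2.1, -0.0, 7.9]
opening: 0.242
```

Request:
carry_out --gripper '[5,5,5]' --pt "0 0 -0.3" --pt "0 0 -0.2" --pt "0 0 0" --spin '[0,0,0]'

```text
time_s: 14.4
tool_pos: [0.553, 0.0621, 0.1019]
tcp_rot: [[0.001, -0.154, 0.988], [-0.0, 0.988, 0.154], [-1.0, -0.0, 0.001]]
contact_force: [-3.8, -1.1, 13.4]
opening: 0.242
```

Request:
carry_out --gripper '[5,5,5]' --pt "0 0 -0.3" --pt "0 0 0" --pt "0 0 0" --spin '[0,0,0]'

```text
time_s: 14.65
tool_pos: [0.553, 0.0621, 0.1018]
tcp_rot: [[0.001, -0.154, 0.988], [-0.0, 0.988, 0.154], [-1.0, -0.0, 0.001]]
contact_force: [-4.9, -1.0, 15.1]
opening: 0.239
```

15 N with no further motion means it is on the stop. Now the tug, gently.

Request:
carry_out --gripper '[5,5,5,5,5,5,5,5]' --pt "0 0 0.5" --pt "0 0 0.5" --pt "0 0 0.5" --pt "0 0 0.5" --pt "0 0 0.5" --pt "0 0 0.5" --pt "0 0 0.5" --pt "0 0 0" --spin '[0,0,0,0,0,0,0,0]'

```text
time_s: 15.32
tool_pos: [0.5525, 0.0621, 0.1038]
tcp_rot: [[-0.0, -0.154, 0.988], [0.0, 0.988, 0.154], [-1.0, 0.0, -0.0]]
contact_force: [0.5, -0.2, -3.8]
opening: 0.243
```

Request:
carry_out --gripper '[5,5,5,5]' --pt "0 0 0.4" --pt "0 0 0.4" --pt "0 0 0.2" --pt "0 0 0" --spin '[0,0,0,0]'

```text
time_s: 15.65
tool_pos: [0.5524, 0.0621, 0.1047]
tcp_rot: [[-0.001, -0.154, 0.988], [0.0, 0.988, 0.154], [-1.0, 0.0, -0.001]]
contact_force: [2.0, 0.7, -9.1]
opening: 0.245
```

Request:
carry_out --gripper '[5,5,5,5,5,5,5]' --pt "0 0 0.3" --pt "0 0 0.3" --pt "0 0 0.3" --pt "0 0 0" --pt "0 0 0" --pt "0 0 0" --pt "0 0 0" --spin '[0,0,0,0,0,0,0]'

```text
time_s: 16.23
tool_pos: [0.5524, 0.0621, 0.1058]
tcp_rot: [[-0.0, -0.154, 0.988], [-0.0, 0.988, 0.154], [-1.0, 0.0, -0.0]]
contact_force: [0.9, 0.8, -11.4]
opening: 0.244
```

```bash
python3 ov.py d; python3 - <<'E'
from h import *
for f in("scene_c","scene_d"):
    h=cv2.cvtColor(cv2.imread(f"pics/{f}.png"),cv2.COLOR_BGR2HSV)[183:206,315:350];p=cv2.findNonZero(cv2.inRange(h,(100,110,40),(130,255,255)))[:,0];print(f,len(p),p.max(0)+[315,183],p.mean(0)+[315,183])
E
```

```text
[0.55244901 0.06213478 0.10579359] [  0.8981452    0.75758664 -11.42051912] [ 0.10953594 -0.20312675 -0.03047176] 0.2438788202038891 16.2333
scene_c 84 [339 200] [331.70238095 195.63095238]
scene_d 86 [339 199] [331.54651163 194.86046512]
```

View pics/ov_d.png

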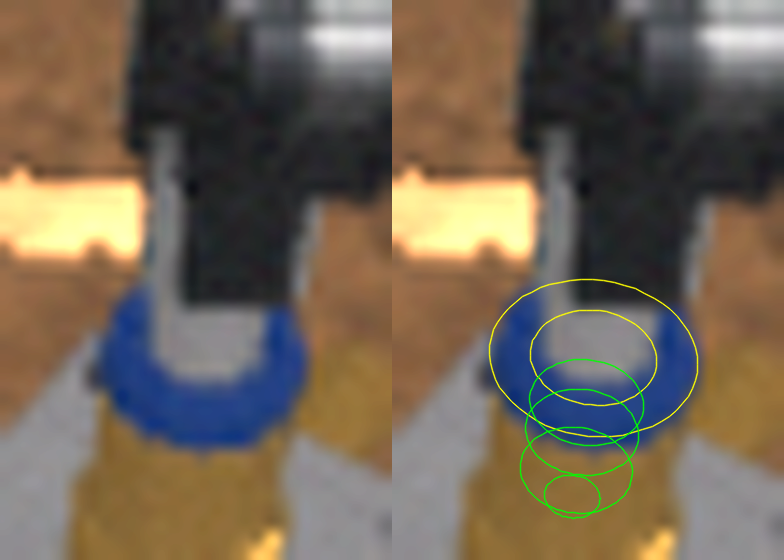

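The collar has lifted about 2.4 mm (its lower edge moved from row 460 to 449 in the crop) with about a 10 N net pull. I'll relax and release.

Request:
carry_out --gripper '[5,5,5,5,5,5,5,5,5,5]' --pt "0 0 -0.4" --pt "0 0 -0.5" --pt "0 0 -0.5" --pt "0 0 -0.5" --pt "0 0 -0.5" --pt "0 0 -0.5" --pt "0 0 -0.5" --pt "0 0 -0.5" --pt "0 0 0" --pt "0 0 0" --spin '[0,0,0,0,0,0,0,0,0,0]'

```text
time_s: 17.12
tool_pos: [0.5529, 0.0622, 0.1022]
tcp_rot: [[0.001, -0.154, 0.988], [0.0, 0.988, 0.154], [-1.0, -0.0, 0.001]]
contact_force: [-1.0, 0.0, -0.7]
opening: 0.241
```

Request:
carry_out --gripper '[25,27,30,35,42,50,60,70,70,70]' --pt "0 0 0" --pt "0 0 0" --pt "0 0 0" --pt "0 0 0" --pt "0 0 0" --pt "0 0 0" --pt "0 0 0" --pt "0 0 0" --pt "0 0 0" --pt "0 0 0" --spin '[0,0,0,0,0,0,0,0,0,0]'

```text
time_s: 17.95
tool_pos: [0.5526, 0.0621, 0.102]
tcp_rot: [[0.0, -0.154, 0.988], [-0.0, 0.988, 0.154], [-1.0, -0.0, 0.0]]
contact_force: [-0.4, -0.8, -0.4]
opening: 0.701
```

Request:
carry_out --gripper '[70,70,70,70,70,70,70,70,70,70,70,70]' --pt "0 0 2" --pt "0 0 5" --pt "0 0 10" --pt "0 0 15" --pt "0 0 20" --pt "0 0 20" --pt "0 0 20" --pt "0 0 20" --pt "-20 0 10" --pt "-30 0 0" --pt "-30 0 0" --pt "-20 0 0" --spin '[0,0,0,0,0,0,0,0,0,0,0,0]'

```text
time_s: 18.95
tool_pos: [0.4504, 0.0622, 0.2248]
tcp_rot: [[0.0, -0.155, 0.988], [0.0, 0.988, 0.155], [-1.0, -0.0, 0.0]]
contact_force: [0.7, 0.3, 0.7]
opening: 0.697
```

Request:
carry_out --gripper '[70,70,70,70,70,70,70,70]' --pt "-10 -20 0" --pt "-10 -30 0" --pt "-5 -30 0" --pt "0 -30 0" --pt "0 -20 0" --pt "0 -10 0" --pt "0 0 0" --pt "0 0 0" --spin '[0,0,0,0,0,0,0,0]'

```text
time_s: 19.62
tool_pos: [0.4276, -0.0775, 0.2243]
tcp_rot: [[0.0, -0.153, 0.988], [0.0, 0.988, 0.153], [-1.0, 0.0, 0.0]]
contact_force: [-0.3, -0.2, 0.3]
opening: 0.7
```

```bash
python3 - <<'E'
from h import *
s=robot.read_state();print(s["tool_pos"],s["contact_force"],s["time_s"])
S=robot.grab_frame("scene")[:,:,::-1];T=robot.grab_frame("top")[:,:,::-1]
c=lambda I,x,y,w,h:cv2.resize(I[y:y+h,x:x+w],(400,300),interpolation=cv2.INTER_CUBIC)
cv2.imwrite("pics/end.png",np.vstack([np.hstack([c(S,300,145,80,60),c(T,190,215,80,60)]),np.hstack([c(S,140,60,280,210),c(T,100,130,340,255)])]))
E
```

```text
[ 0.42761515 -0.07752914  0.22432138] [-0.28283645 -0.17809099  0.29354494] 19.6167
```

View pics/end.png

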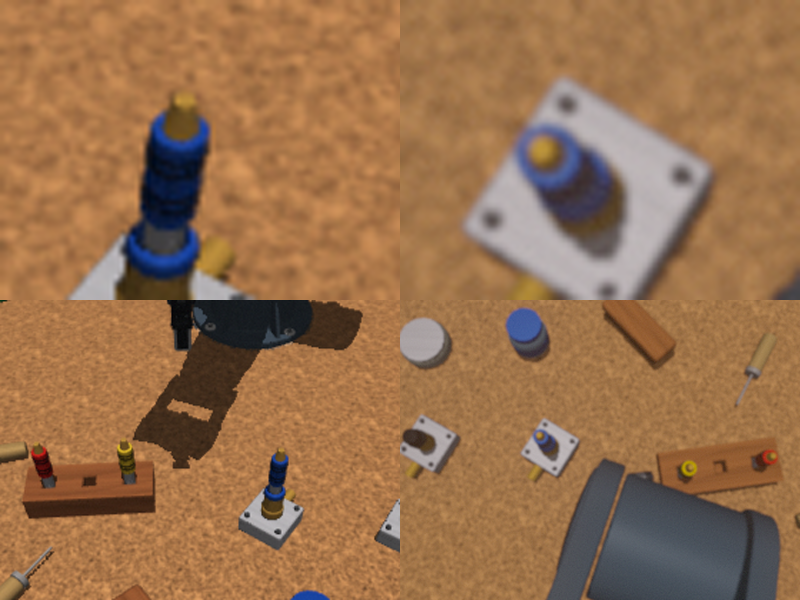

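The blue nozzle stands upright in the blue-collar outlet. The red and yellow nozzles are still in the rack, and the arm is clear.

```bash
python3 -c "
from plant import robot
print(robot.finish_job())"
```

```text
the job is handed in; nothing more can be done
None
```

The blue nozzle is standing latched in the outlet with the blue collar, and the job is handed in at about 20 s of the 72 s allowed.

- **Insertion:** I lifted it from the middle rack hole and centred it over the mouth by camera. The nose touched the rim lightly, at about 2 N sideways, so I shifted it about 3 mm in all. The force then dipped as the teeth clicked in, and the nozzle met the stop about 35 mm down.
- **Press on the stop:** The wrist read 15 N upward at the stop, with about 5 N sideways, and the nozzle moved no further.
- **Tug:** I pulled up with about 10 N net. The nozzle rose about 4 mm and the camera showed the collar lifted about 2.4 mm. I held that for about a third of a second, lowered it back to near zero force, and let go.
- **Last look:** The nozzle is upright with its collar down, and the red and yellow nozzles are still in the rack. The other objects in view look unmoved, and the gripper is clear with about 0 N on it.

**Checks that disagreed:**
- The two cameras differed by about 5 mm in x, and the scene camera put the mouth too far forward. I settled the final alignment by feel.
- The teeth's 5 to 12 N resistance never showed fully, because forces are only reported at the end of each move. I took the pull-down at the click, the stop and the collar lift as proof of latching.

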